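# Pull the spacer sleeve off the engine shaft and seat it in the V-block

## Task

Slide the aluminium spacer sleeve off the open end of the engine's shaft without dropping it, then lay it lengthwise in the groove of the steel V-block, about midway along the block, pushing it down until it rests on both sloping faces before you let go. Leave the piston, the short collar, the wrench and the dish beside them where they are.

Things in the scene. Friction and masses are not known exactly. Their poses are not given: they have to be found in the camera images.
- engine: Grey engine, finned cylinder, orange starter cover, fixed to the bench. A plain steel shaft, 26 mm diameter, 130 mm long, sticks out level, its axis 130 mm above the bench. Origin on the bench straight below the shaft's root; own x along the shaft to its open end, z up. Crankcase behind the root: 125 mm wide, 160 mm high above the bench; the cylinder, from 100 mm behind the root, 211 mm high.
- shaft_root (a point): Point on the shaft's axis at the crankcase face, where the shaft is fixed.
- shaft_tip (a point): Point on the shaft's axis at its open end, 130 mm from the root. Nothing retains the sleeve there.
- sleeve: Plain aluminium tube, outside diameter 54 mm, bore 36 mm, 80 mm long, about 0.28 kg, ends alike. It hangs loosely on the engine's shaft: at first its axis is 5 mm below the shaft's, its middle 60 to 75 mm from the shaft's root. Origin at the middle of its axis; own x along its axis. It is off the shaft once its middle is more than 170 mm from the root.
- v_block: Steel V-block fixed to the bench, 100 mm long, 80 wide, 60 high; a 90 degree groove along its top, open at both ends, 44 mm wide, 22 deep. Origin at the centre of its underside, on the bench; own x along the groove, z up. A seated sleeve's axis is above the groove's bottom line, 76 mm above the bench, 16 mm above the block's top, so fingers may reach at most 16 mm below the sleeve's axis.
- piston: Bystander: loose aluminium piston standing on its skirt, 48 mm in diameter, 48 mm high, beside the shaft. Origin at the centre of its underside.
- short_collar: Bystander: loose dark steel ring lying flat on the bench beside the shaft, 54 mm across, only 28 mm high; not the sleeve. Origin at the centre of its underside.
- wrench: Bystander: loose wrench 170 mm long, lying beside the V-block. Origin under its middle.
- dish: Bystander: loose white plastic dish, 88 mm across, 28 mm high, beside the V-block. Origin at the centre of its underside.
Mind the look-alikes: they are no part of the job. What is shaped like the sleeve but black is not meant. Leave any blue look-alike of the v_block alone.

How it is judged:
On the way, in this order (a step that is already met when the one before it is completed fails the run):
1. the sleeve has been slid off the open end of the shaft: its middle is more than 172 mm from the shaft's root, along the shaft (x of sleeve in the frame of engine above 0.172 m), for 0.1 s.
2. the sleeve rests in the V-block's groove, pressing on it, while the fingers still touch it (x of sleeve in the frame of v_block between -0.022 and 0.022 m and y of sleeve in the frame of v_block between -0.004 and 0.004 m and z of sleeve in the frame of v_block between 0.0732 and 0.0792 m and angle between the x axis of sleeve and the x axis of v_block, either way round below 0.08 rad and contact force between the fingers and sleeve above 0.5 N and contact force between sleeve and v_block above 1 N), for 0.1 s.
At the end, for the whole second after the job is handed in: The sleeve lies still in the V-block's groove on both faces: its middle within 22 mm of the block's middle along the groove and within 4 mm across it, its axis within 3 mm of the seated height (76 mm above the block's underside) and within 0.08 rad of the groove's direction (x of sleeve in the frame of v_block between -0.022 and 0.022 m and y of sleeve in the frame of v_block between -0.004 and 0.004 m and z of sleeve in the frame of v_block between 0.0732 and 0.0792 m and angle between the x axis of sleeve and the x axis of v_block, either way round below 0.08 rad and linear speed of sleeve below 0.02 m/s); the robot touches nothing.
It fails at once if the sleeve is dropped on the bench (its middle lower than 55 mm above the bench) (height (world z) of sleeve below 0.055 m).
It fails at once if a loose bystander (piston, short collar, wrench, dish) is moved more than 30 mm (distance of any of piston, short_collar, wrench, dish from where it was at the start of the episode above 0.03 m).
It also fails if it takes over 43 s, if anything falls off the work surface, if the arm or the gripper's body presses on something with over 40 N, if the wrist force passes 120 N, or if a joint passes its speed limit or range.

## Robot

A 6-joint arm with a two-finger parallel gripper is mounted at the origin on the work surface. World frame = base frame: x ahead of the robot, y to its left, z up, the work surface at z = 0. Lengths are in m, angles in rad, forces in N, time in s.
With the tool pointing down it reaches from about 0.3 to 0.825 m from the base axis. Payload 5.4 kg.
Tool frame: the origin (TCP) lies at the very end of the fingers, on their centre line; the grasp point (between the pads) lies 19 mm behind it; z points along the fingers, x is the direction in which the jaws open and shut, and the axes are right-handed (so a half turn about z gives the same grasp; the last joint's range is limited). The gripper opens to 92 mm and grips with 3 to 60 N. Pads are 20 mm wide; open, the fingers measure 128 mm over their backs; the gripper's body (75 mm by 189 mm) begins 69 mm behind the grasp point.
Start: joints at [-1.508, 0.158, 1.597, -0, 1.386, -0.21], TCP at [0.155, -0.554, 0.215] pointing down, gripper open.
Joint ranges: [-2.91, 2.91], [-0.94, 2.29], [0.18, 2.7], [-1.29, 4.43], [0.17, 2.64], [-3, 3]. Speed limits (rad/s): [2.57, 2.57, 3.14, 3.14, 3.14, 3.14].

## Interface

Orientations are given as a rotation vector (axis times angle).
In Python, from workcell import bot gives the robot as it stands. Calls block until the motion is done:
- bot.goto(position, orientation): joint-space move of the TCP to a pose.
- bot.line_to(position, rot=None, max_speed=0.15): straight line of the TCP; rot=None keeps the orientation; max_speed is the mean speed in m/s.
- bot.set_joints(angles): joint-space move.
- bot.set_gripper(opening, newtons=None): opening from 0.0 (shut) to 1.0 (fully open); newtons is the grip in N (None keeps the last); returns when the fingers have stopped.
- bot.hold(seconds).
- bot.inverse_kinematics(position, orientation): joint angles nearest the present ones, or None.
- bot.read_camera(name): name is "side" or "top" or "wrist"; returns a dict with "pixels" (400x640x3 uint8, blue, green, red), "fx", "fy", "cx", "cy" (pixels), "R" (3x3) and "t" (3): a world point X has camera coordinates R X + t. Camera axes: x right, y down, z forward; pixel columns grow to the right and rows downward; lengths in m; the calibration is good to about 2 mm. A picture is of the moment at which its call begins. There is no depth.
A pose or a line that the arm cannot do raises bot.MotionError and nothing moves.
- bot.job_done(): hands the job in, once; it reports no verdict.
Readings, each from a call of its own:
- bot.current_clock(): time.
- bot.current_joints(): joint angles.
- bot.current_joint_vel(): joint speeds.
- bot.current_effort(): joint torques, N m.
- bot.current_ee_pos(): TCP position.
- bot.current_tool_rot(): TCP orientation.
- bot.current_contact_force(): force on the tool from outside, world axes, zero at the start.
- bot.current_ft_torque(): the same for the moment, N m.
- bot.current_opening(): opening from 0.0 (shut) to 1.0 (fully open).
Only numpy, scipy, OpenCV 4.12 (cv2) and the standard library are available. Lean on these libraries where they do the work, as an engineer would, in place of code of your own. Each camera call takes 0.05 s, during which the arm holds its last target. There are 200 camera calls.

## Working session

There is one attempt and no reset: what is moved stays moved. The work goes in short steps, each a Python script; the robot and the scene stay as the last script left them, time stands still between calls to the robot, and variables do not carry over. Pictures are saved under pics/ and viewed, about 8 in all and at most 12, crops included, and the job is handed in when it is done.

```bash
mkdir -p pics
python3 - <<'E'
from workcell import bot
import cv2,numpy as np
for n in("top","side"):
    c=bot.read_camera(n); cv2.imwrite(f"pics/{n}0.png",c["pixels"])
    print(n,c["fx"],c["fy"],c["cx"],c["cy"],np.round(c["R"],4).tolist(),np.round(c["t"],4).tolist(), "C",-np.array(c["R"]).T@c["t"])
print(bot.current_tool_rot(),bot.current_clock())
E
ls
```

```text
top 374.59113995254046 374.59113995254046 314.92898423516596 198.2733079229177 [[-0.0061, -1.0, 0.0046], [-0.9968, 0.0057, -0.0802], [0.0802, -0.0051, -0.9968]] [-0.0493, 0.5695, 1.1028] C [ 0.47888279 -0.04697933  1.14513588]
side 464.8674030331201 464.8674030331201 311.42234140490007 198.01309517397902 [[0.9943, -0.1062, -0.0091], [-0.0893, -0.7835, -0.6149], [0.0582, 0.6122, -0.7885]] [-0.5466, 0.059, 1.2096] C [ 0.478311   -0.75243037  0.98515756]
[-2.50180769e+00  1.89803129e+00  1.69871677e-03] 0.1
pics
```

View pics/top0.png

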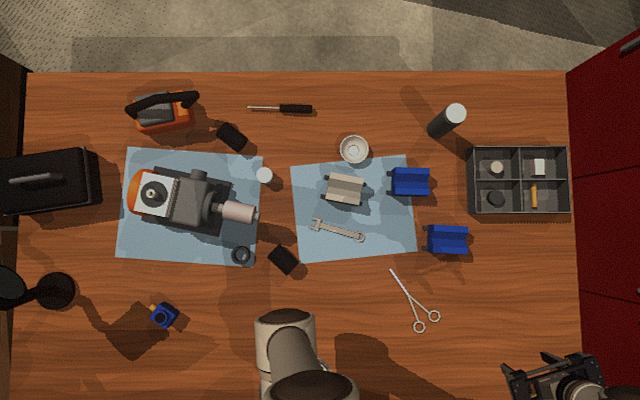

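View pics/side0.png

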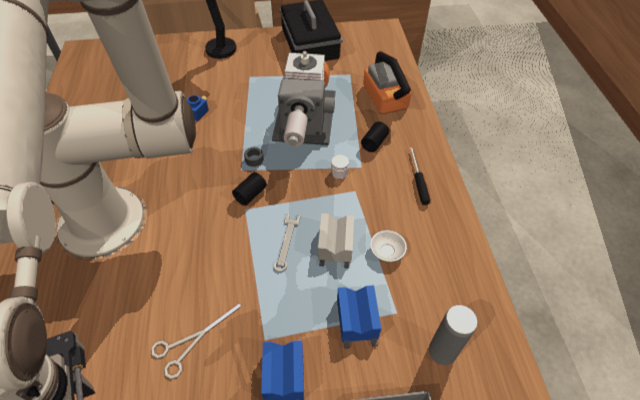

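Top view: the sleeve is at about (237,211), pointing right and slightly down. The steel V-block is at (345,190), the wrench at (337,231), the dish at (354,149), the piston at (264,175) and the collar at (241,255). The blue blocks and black tubes are look-alikes. I'll enlarge both views to get accurate edges.

Run:
```python
import cv2,numpy as np
a=cv2.imread("pics/top0.png");b=cv2.imread("pics/side0.png")
c=np.hstack([cv2.resize(a[185:240,205:265],None,fx=6.6,fy=6.6,interpolation=2),cv2.resize(a[165:220,315:375],None,fx=6.6,fy=6.6,interpolation=2)])
d=np.hstack([cv2.resize(b[90:160,260:350],None,fx=4.4,fy=4.4,interpolation=2)[:, :396],cv2.resize(b[205:275,300:390],None,fx=4.4,fy=4.4,interpolation=2)[:, :396]])
d=d[:230*2]
cv2.imwrite("pics/cropT.png",c);cv2.imwrite("pics/cropS.png",d);print(c.shape,d.shape)
```

```text
(363, 792, 3) (308, 792, 3)
```

View pics/cropT.png

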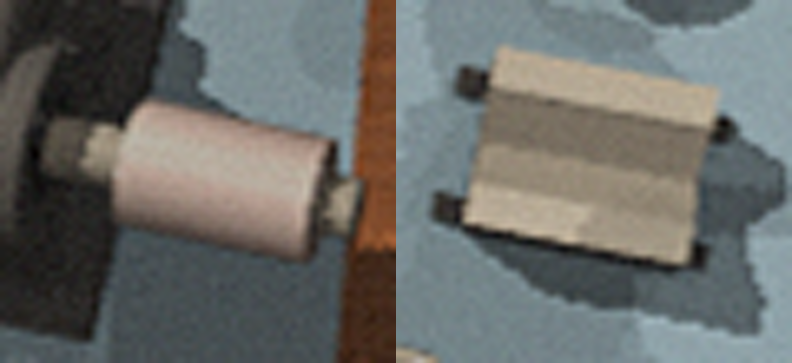

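View pics/cropS.png

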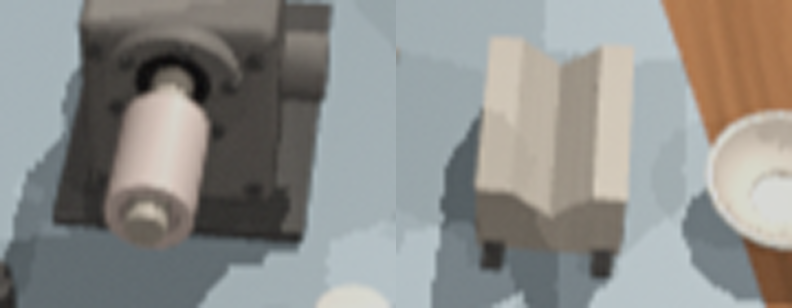

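Crop readings, top view: V-block top corners (crop) are (500,47), (719,88), (691,265) and (465,225). Sleeve silhouette corners are (148,100), (332,145), (300,260) and (113,215). Shaft tip is about (345,208). Side view: sleeve end centre is about (147,218), and the V-block top corners are (490,38), (632,46), (622,200) and (478,192).

```bash
cat > h.py <<'E'
from workcell import bot
import cv2,numpy as np
from scipy.spatial.transform import Rotation as Rot
def ray(c,p):
    R=np.array(c["R"]);d=R.T@np.array([(p[0]-c["cx"])/c["fx"],(p[1]-c["cy"])/c["fy"],1]);return -R.T@np.array(c["t"]),d
def plane(c,p,z):
    o,d=ray(c,p);return o+d*(z-o[2])/d[2]
def two(c1,p1,c2,p2):
    o,d=ray(c1,p1);q,e=ray(c2,p2);s=np.linalg.lstsq(np.c_[d,-e],q-o,rcond=None)[0]
    a,b=o+s[0]*d,q+s[1]*e;return (a+b)/2,np.linalg.norm(a-b)
def proj(c,X):
    v=np.array(c["R"])@X+c["t"];return np.array([c["fx"]*v[0]/v[2]+c["cx"],c["fy"]*v[1]/v[2]+c["cy"]])
def down(yaw): # tool z down, tool x along yaw in world
    x=np.array([np.cos(yaw),np.sin(yaw),0]);z=np.array([0,0,-1.]);return Rot.from_matrix(np.c_[x,np.cross(z,x),z]).as_rotvec()
E
python3 - <<'E'
from h import *
np.set_printoptions(precision=4,suppress=True)
T=bot.read_camera("top");S=bot.read_camera("side")
tA=lambda u,v:(205+(u+.5)/6.6-.5,185+(v+.5)/6.6-.5)
tB=lambda u,v:(315+(u-396+.5)/6.6-.5,165+(v+.5)/6.6-.5)
sA=lambda u,v:(260+(u+.5)/4.4-.5,90+(v+.5)/4.4-.5)
sB=lambda u,v:(300+(u-396+.5)/4.4-.5,205+(v+.5)/4.4-.5)
def rect(P,n):
    P=np.array(P);print(n,P.tolist(),"c",P.mean(0),"sides",[np.linalg.norm(P[i]-P[i-3]) for i in range(4)])
vt=[plane(T,tB(*p),.06) for p in[(500,47),(719,88),(691,265),(465,225)]];rect(vt,"vT")
g=(vt[1]+vt[2]-vt[0]-vt[3]);print("groove yaw",np.degrees(np.arctan2(g[1],g[0])))
vs=[plane(S,sB(*p),.06) for p in[(490,38),(632,46),(622,200),(478,192)]];rect(vs,"vS")
g=(vs[2]+vs[3]-vs[0]-vs[1]);print("groove yaw",np.degrees(np.arctan2(g[1],g[0])))
sl=[plane(T,tA(*p),.125) for p in[(148,100),(332,145),(300,260),(113,215)]];rect(sl,"sl")
g=(sl[1]+sl[2]-sl[0]-sl[3]);print("yaw",np.degrees(np.arctan2(g[1],g[0])))
print("tip 2view",two(T,tA(348,208),S,sA(150,216)), plane(T,tA(348,208),.13),plane(S,sA(150,216),.13))
print("sleeve end side",plane(S,sA(147,218),.125))
e=[plane(S,sA(*p),.125) for p in[(126,96),(207,128),(190,226),(105,205)]]
e1=[plane(S,sA(*p),.125) for p in[(150,218)]]
E
```

```text
vT [[0.6438893039854602, -0.09798641345776042, 0.06000000000000005], [0.6250624405845976, -0.19474975436139616, 0.06000000000000005], [0.5466653231742326, -0.1811303885871924, 0.06000000000000005], [0.5648857721108828, -0.08183047859029396, 0.06000000000000005]] c [ 0.5951 -0.1389  0.06  ] sides [np.float64(0.09857786226302519), np.float64(0.0795713211046927), np.float64(0.10095769849221607), np.float64(0.08063852850901478)]
groove yaw -100.70021909076685
vS [[0.5649227700384803, -0.08403946893690628, 0.05999999999999994], [0.642858219485153, -0.09843064028735315, 0.05999999999999994], [0.6215009272076896, -0.19671742614497323, 0.05999999999999994], [0.546654161658636, -0.18333514179409016, 0.05999999999999983]] c [ 0.594  -0.1406  0.06  ] sides [np.float64(0.07925301314961336), np.float64(0.10058044644783927), np.float64(0.07603370205114887), np.float64(0.10096223402984407)]
groove yaw -101.3404358094492
sl [[0.5583558447830034, 0.18777587819682764, 0.125], [0.5392846833015382, 0.11164201268263216, 0.125], [0.4919823767111049, 0.12447427649289042, 0.125], [0.5109358321276865, 0.20156844599700408, 0.125]] c [0.5251 0.1564 0.125 ] sides [np.float64(0.07848614322532178), np.float64(0.04901199040307807), np.float64(0.07938982582017265), np.float64(0.04938514479833871)]
yaw -103.93681847688534
tip 2view (array([0.5145, 0.103 , 0.1375]), np.float64(0.0033573176797883288)) [0.5131 0.1041 0.13  ] [0.5165 0.1106 0.13  ]
sleeve end side [0.5148 0.1142 0.125 ]
```

Both views agree on the V-block: centre about (0.5946, -0.140), groove yaw about -101°, sides 100 × 80. The sleeve is at (0.525, 0.156), yaw about -104°. Next I move over each one with the wrist camera to refine.

Run:
```python
from h import *
import pickle
np.set_printoptions(precision=4,suppress=True)
print(Rot.from_rotvec(bot.current_tool_rot()).as_matrix()[:,0])
for p,y,n in[((.5946,-.14,.25),-11,"wv"),((.525,.156,.25),-14,"ws")]:
    for k in(0,180):
        q=bot.inverse_kinematics(p,down(np.radians(y+k)));print(n,k,q)
y=np.radians
k=0 
bot.goto((.5946,-.14,.25),down(y(-11+k)));c=bot.read_camera("wrist");cv2.imwrite("pics/wv.png",c["pixels"]);pickle.dump(c,open("wv.pkl","wb"))
bot.goto((.525,.156,.25),down(y(-14+k)));c=bot.read_camera("wrist");cv2.imwrite("pics/ws.png",c["pixels"]);pickle.dump(c,open("ws.pkl","wb"))
print(bot.current_clock(),bot.current_ee_pos())
a=np.vstack([cv2.resize(cv2.imread(f"pics/{n}.png"),(480,300)) for n in("wv","ws")]);cv2.imwrite("pics/w.png",a)
```

```text
[ 0.2694 -0.963  -0.0011]
wv 0 [-0.4288  0.2293  1.4458 -0.      1.4665 -0.2368]
wv 180 [-0.4288  0.2293  1.4458  0.      1.4665  2.9048]
ws 0 [ 0.0681  0.065   1.6284 -0.      1.4483  0.3125]
ws 180 [ 0.0681  0.065   1.6284 -0.      1.4483 -2.8291]
3.6333 [0.5256 0.1548 0.25  ]
```

View pics/w.png

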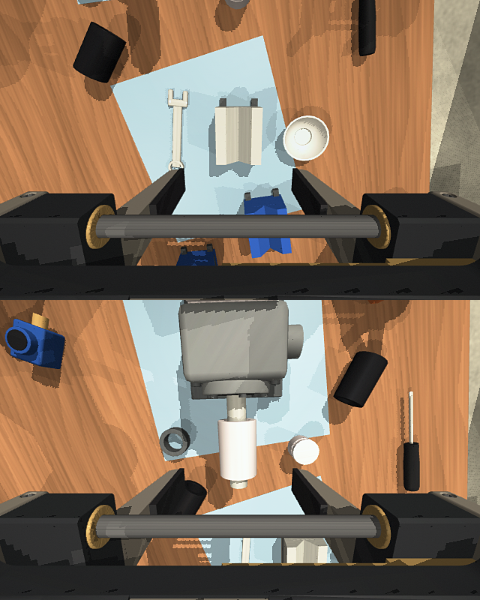

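Wrist views: at full resolution the V-block spans about (288,143)-(350,220), and the sleeve spans about (292,160)-(342,240) with the shaft visible at both ends. I'll extract the edges numerically.

Run:
```python
from h import *
import pickle
np.set_printoptions(precision=4,suppress=True)
cs=pickle.load(open("ws.pkl","rb"));cv=pickle.load(open("wv.pkl","rb"))
def rows(c,x0,x1,rs,thr):
    h=cv2.cvtColor(c["pixels"],cv2.COLOR_BGR2HSV);out=[]
    for r in rs:
        s=(h[r,x0:x1,1]<thr)&(h[r,x0:x1,2]>130);i=np.flatnonzero(s)
        out.append((r,x0+i.min(),x0+i.max(),len(i)) if len(i) else (r,0,0,0))
    return np.array(out)
A=rows(cs,270,365,range(120,262,3),25);print("sleeve",A.tolist())
B=rows(cv,275,362,range(122,236,4),40);print("V",B.tolist())
crop=np.hstack([cv2.resize(cs["pixels"][120:260,270:365],None,fx=4,fy=4,interpolation=2),cv2.resize(cv["pixels"][115:255,270:365],None,fx=4,fy=4,interpolation=2)])
cv2.imwrite("pics/wc.png",crop);print(crop.shape)
print("cam pos",[-(np.array(c["R"]).T@c["t"]) for c in(cs,cv)])
```

```text
sleeve [[120, 283, 353, 71], [123, 283, 339, 56], [126, 0, 0, 0], [129, 0, 0, 0], [132, 0, 0, 0], [135, 0, 0, 0], [138, 0, 0, 0], [141, 0, 0, 0], [144, 312, 324, 3], [147, 311, 323, 13], [150, 311, 342, 14], [153, 311, 342, 15], [156, 311, 342, 11], [159, 318, 341, 2], [162, 318, 350, 23], [165, 301, 363, 49], [168, 290, 364, 48], [171, 290, 357, 46], [174, 300, 355, 45], [177, 300, 338, 39], [180, 300, 338, 39], [183, 300, 352, 40], [186, 291, 352, 41], [189, 291, 338, 39], [192, 300, 356, 40], [195, 300, 338, 39], [198, 301, 338, 38], [201, 292, 338, 39], [204, 282, 338, 40], [207, 293, 338, 40], [210, 293, 338, 39], [213, 293, 337, 38], [216, 293, 337, 38], [219, 301, 338, 38], [222, 301, 338, 38], [225, 300, 337, 38], [228, 301, 338, 38], [231, 294, 338, 39], [234, 295, 338, 39], [237, 300, 335, 36], [240, 313, 320, 8], [243, 307, 329, 3], [246, 307, 328, 13], [249, 309, 327, 16], [252, 0, 0, 0], [255, 0, 0, 0], [258, 0, 0, 0], [261, 0, 0, 0]]
V [[122, 275, 339, 34], [126, 276, 302, 21], [130, 275, 291, 8], [134, 275, 318, 9], [138, 275, 288, 8], [142, 280, 347, 29], [146, 286, 350, 65], [150, 286, 350, 65], [154, 279, 350, 66], [158, 286, 349, 64], [162, 286, 349, 63], [166, 277, 349, 64], [170, 276, 349, 66], [174, 275, 349, 68], [178, 282, 349, 64], [182, 280, 349, 64], [186, 287, 349, 63], [190, 287, 348, 62], [194, 280, 361, 69], [198, 287, 361, 70], [202, 275, 361, 78], [206, 275, 361, 79], [210, 275, 361, 78], [214, 275, 361, 75], [218, 275, 361, 52], [222, 275, 361, 38], [226, 275, 361, 36], [230, 275, 361, 50], [234, 275, 361, 62]]
(560, 760, 3)
cam pos [array([0.5417, 0.2208, 0.4201]), array([ 0.6071, -0.0745,  0.42  ])]
```

View pics/wc.png

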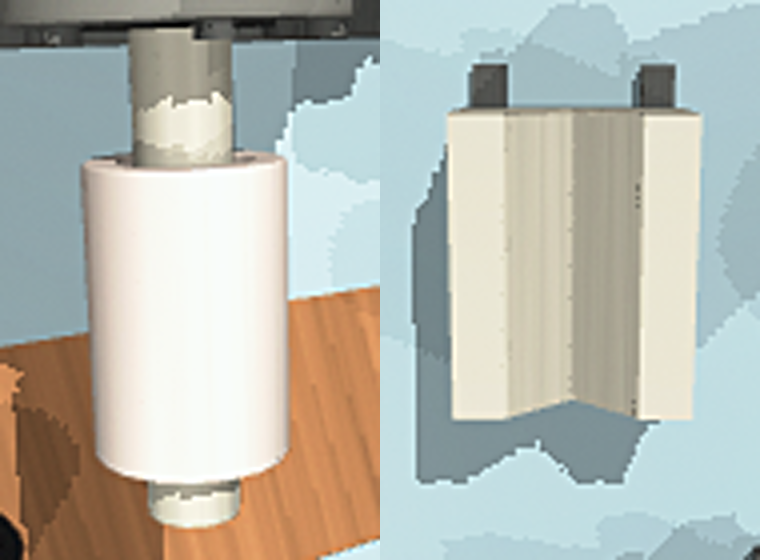

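Crop readings (×4). V-block top corners are (447,113), (701,113), (692,418) and (452,418), with the groove line at column 572. Sleeve edges run left (85,170)→(97,458) and right (289,170)→(290,458). Shaft edges run (132..234 at row 130) → (149..240 at row 500).

Run:
```python
from h import *
import pickle
np.set_printoptions(precision=4,suppress=True)
cs=pickle.load(open("ws.pkl","rb"));cv=pickle.load(open("wv.pkl","rb"))
f=lambda u,v,x,y:(x+(u+.5)/4-.5,y+(v+.5)/4-.5)
S=lambda u,v,z:plane(cs,f(u,v,270,120),z)
V=lambda u,v,z:plane(cv,f(u-380,v,270,115),z)
ang=lambda g:np.degrees(np.arctan2(g[1],g[0]))
P=np.array([V(*p,.06) for p in[(447,113),(701,113),(692,418),(452,418)]])
print("V",P[:,:2].tolist(),P.mean(0),[np.linalg.norm(P[i]-P[i-3]) for i in range(4)],ang(P[2]+P[3]-P[0]-P[1]))
a,b=V(572,110,.038),V(572,400,.038);print("groove",a,b,(a+b)/2,np.linalg.norm(a-b),ang(b-a))
l1,r1,l2,r2=[S(*p,.125) for p in[(85,170),(289,170),(97,458),(290,458)]]
print("sl",l1,r1,l2,r2,"c",(l1+r1+l2+r2)/4,"w",np.linalg.norm(l1-r1),np.linalg.norm(l2-r2),"yaw",ang(l2+r2-l1-r1))
print("rim top",S(187,482,.152), S(187,167,.152))
l1,r1,l2,r2=[S(*p,.13) for p in[(132,130),(234,130),(149,500),(240,500)]]
print("shaft",(l1+r1)/2,(l2+r2)/2,"w",np.linalg.norm(l1-r1),np.linalg.norm(l2-r2),"yaw",ang(l2+r2-l1-r1))
```

```text
V [[0.5662238388281843, -0.08276109706764621], [0.6442359114455148, -0.09798430599168], [0.6248719524439691, -0.1961575890379901], [0.5460786029051306, -0.18076454290609784]] [ 0.5954 -0.1394  0.06  ] [np.float64(0.07948351756179665), np.float64(0.10006476109152744), np.float64(0.08028286118947275), np.float64(0.10005251584346)] -101.38681654435464
groove [ 0.6046 -0.0903  0.038 ] [ 0.5854 -0.1889  0.038 ] [ 0.595  -0.1396  0.038 ] 0.10047604602622077 -101.02847261303721
sl [0.5073 0.1956 0.125 ] [0.5589 0.1827 0.125 ] [0.4894 0.1178 0.125 ] [0.5415 0.1047 0.125 ] c [0.5243 0.1502 0.125 ] w 0.05319923403893573 0.05365604256051895 yaw -102.77043593332391
rim top [0.5147 0.1154 0.152 ] [0.534  0.1927 0.152 ]
shaft [0.5347 0.1997 0.13  ] [0.5132 0.1011 0.13  ] w 0.025925603189162767 0.025112311215588386 yaw -102.31572753192198
```

Everything is consistent: sleeve width 53.5, length 79.7, shaft 25.5, block 100 × 80. Next: grasp, lift 5 mm, and slide off.

Run:
```python
from h import *
np.set_printoptions(precision=4,suppress=True)
y=np.radians(-102.6);u=np.array([np.cos(y),np.sin(y),0]);R=down(y+np.pi/2)
p=np.array([.525,.154,.112])
bot.line_to(p+[0,0,.06],R,max_speed=.15)
bot.line_to(p,max_speed=.08)
print("pre",bot.current_ee_pos(),bot.current_contact_force())
bot.set_gripper(0.0,30)
print("grip",bot.current_opening()*92,bot.current_ee_pos(),bot.current_contact_force(),bot.current_clock())
bot.line_to(p+[0,0,.005],max_speed=.03);bot.hold(.2)
print("lift",bot.current_ee_pos(),bot.current_contact_force(),bot.current_ft_torque())
bot.line_to(p+[0,0,.005]+.03*u,max_speed=.06);bot.hold(.1)
print("30",bot.current_ee_pos(),bot.current_contact_force(),bot.current_opening()*92,bot.current_clock())
for n in("side","top"):cv2.imwrite(f"pics/g_{n}.png",bot.read_camera(n)["pixels"])
a=cv2.imread("pics/g_side.png")[60:180,230:390];cv2.imwrite("pics/g.png",cv2.resize(a,None,fx=4,fy=4))
```

```text
pre [0.5255 0.154  0.1125] [ 0.3913 -0.9075  0.7655]
grip 53.63382805830834 [0.525 0.154 0.112] [-0.474  -0.9767  0.6232] 5.8583
lift [0.5248 0.154  0.1167] [ 0.114   0.2988 -4.1207] [ 0.0253 -0.0572  0.0026]
30 [0.5185 0.1249 0.1171] [-0.4523 -0.3378 -3.0695] 53.4455578658594 7.125
```

View pics/g.png

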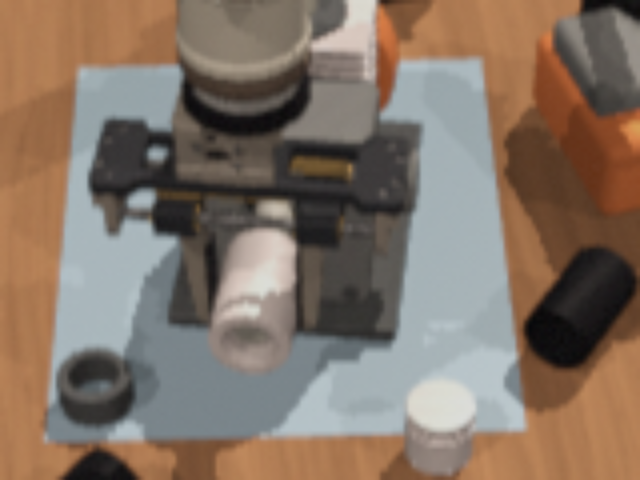

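The sleeve is gripped at 53.5 mm, the load matches its weight (about -3 N), and it is moving along the shaft with its end near crop (250,340). Now I slide it off fully and carry it over the V-block.

Run:
```python
from h import *
import pickle
np.set_printoptions(precision=4,suppress=True)
y=np.radians(-102.6);u=np.array([np.cos(y),np.sin(y),0])
p=np.array([.525,.154,.117])
for d in(.08,.145):
    bot.line_to(p+d*u,max_speed=.1);print(d,bot.current_ee_pos(),bot.current_contact_force())
bot.hold(.3)
bot.line_to((.53,-.03,.15),max_speed=.15)
bot.line_to((.5952,-.1395,.13),down(np.radians(-11.2)),max_speed=.12)
bot.hold(.3)
print(bot.current_ee_pos(),bot.current_contact_force(),bot.current_ft_torque(),bot.current_opening()*92,bot.current_clock())
for n in("side","wrist"):
    c=bot.read_camera(n);pickle.dump(c,open(f"h_{n}.pkl","wb"));cv2.imwrite(f"pics/h_{n}.png",c["pixels"])
a=cv2.imread("pics/h_side.png")[150:290,260:420];b=cv2.imread("pics/h_wrist.png")[90:310,220:420]
cv2.imwrite("pics/hv.png",np.hstack([cv2.resize(a,(480,420)),cv2.resize(b,(382,420))])[:, :800] if 0 else np.hstack([cv2.resize(a,(420,368)),cv2.resize(b,(380,418))[:368]]))
```

```text
0.08 [0.5076 0.076  0.1171] [ 0.3501 -0.0842 -3.9729]
0.145 [0.4934 0.0128 0.117 ] [ 0.1895 -0.0449 -2.1403]
[ 0.5952 -0.1392  0.1302] [ 0.6599 -0.2011 -2.593 ] [-0.0206 -0.0731  0.0038] 53.71364895492462 11.0833
```

View pics/hv.png

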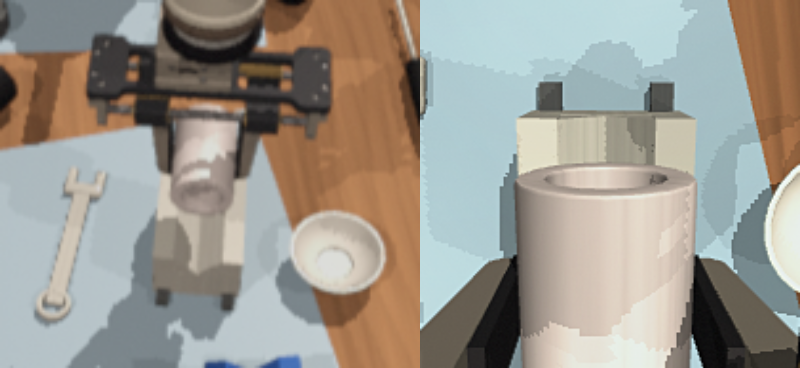

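The sleeve hangs centred over the groove and aligned with it (sleeve centre column about 605, block about 606). I'll lower it with force checks.

Run:
```python
from h import *
np.set_printoptions(precision=4,suppress=True)
bot.line_to((.5952,-.1395,.070),max_speed=.08);bot.hold(.2)
b=bot.current_contact_force()[2];print("base",b,bot.current_ee_pos())
z=.070
while z>.0612:
    z-=.0006;bot.line_to((.5952,-.1395,z),max_speed=.02);bot.hold(.08)
    f=bot.current_contact_force();print(round(z,4),f,bot.current_ee_pos())
    if f[2]-b>10:break
bot.hold(.3);print(bot.current_contact_force(),bot.current_ft_torque(),bot.current_opening()*92,bot.current_clock())
cv2.imwrite("pics/s_side.png",bot.read_camera("side")["pixels"])
```

```text
base -3.212423966549614 [ 0.5957 -0.1397  0.0707]
0.0694 [-0.0816 -0.1101 -3.1786] [ 0.5952 -0.1395  0.0694]
0.0688 [-0.4538 -0.1752 -2.7952] [ 0.5952 -0.1395  0.0688]
0.0682 [-0.1142 -0.4094 -3.3157] [ 0.5952 -0.1395  0.0682]
0.0676 [-0.0344  0.2691 -3.0693] [ 0.5952 -0.1395  0.0676]
0.067 [ 0.553  -0.3335 -2.5728] [ 0.5952 -0.1395  0.067 ]
0.0664 [-1.0432 -0.7992 -2.7062] [ 0.5952 -0.1395  0.0664]
0.0658 [-0.6645 -0.4454 -3.6336] [ 0.5952 -0.1395  0.0658]
0.0652 [-0.4043  0.3388 -3.2007] [ 0.5952 -0.1395  0.0652]
0.0646 [-0.0225 -0.6952 -3.5838] [ 0.5952 -0.1395  0.0646]
0.064 [-0.4737  0.2712 -3.6608] [ 0.5952 -0.1395  0.064 ]
0.0634 [-2.3236  0.7563  0.0231] [ 0.5953 -0.1395  0.0638]
0.0628 [-3.6711  2.1995  5.7664] [ 0.5953 -0.1395  0.0637]
0.0622 [-5.9037  2.0155  9.5315] [ 0.5953 -0.1395  0.0637]
[-5.421   3.0849  7.9833] [ 0.3512  0.8845 -0.0782] 53.617897484460855 16.9167
```

Contact came at TCP z ≈ 0.0637, so the axis is at about 76.7 mm, as expected for a seated sleeve, and the fingertips clear the block top by about 3.7 mm. The side load of -5 N across the groove suggests a small offset, so I'll null it, keep pressing, and then release.

Run:
```python
from h import *
np.set_printoptions(precision=4,suppress=True)
y=np.radians(-11.2);v=np.array([np.cos(y),np.sin(y),0]);p=np.array([.5952,-.1395,.0622])
for k in range(5):
    f=bot.current_contact_force();print(p,f,f@v,bot.current_ee_pos())
    if abs(f@v)<1.5:break
    p=p+v*np.sign(f@v)*.0005;bot.line_to(p,max_speed=.02);bot.hold(.2)
bot.hold(.4);print("press",bot.current_contact_force(),bot.current_ee_pos())
bot.set_gripper(.70);bot.hold(.3)
print("open",bot.current_opening(),bot.current_contact_force(),bot.current_ee_pos())
e=np.array(bot.current_ee_pos())
bot.line_to(p+[0,0,.004],max_speed=.02) if e[2]<.0625 else None
bot.set_gripper(.85)
bot.line_to([p[0],p[1],.20],max_speed=.12)
bot.line_to([p[0],p[1]+.0,.25],max_speed=.12);bot.hold(.3)
c=bot.read_camera("wrist")
import pickle;pickle.dump(c,open("f.pkl","wb"));cv2.imwrite("pics/fw.png",c["pixels"])
b=bot.read_camera("side")["pixels"][190:290,270:420]
cv2.imwrite("pics/f.png",np.hstack([cv2.resize(c["pixels"][100:240,270:365],None,fx=4,fy=4,interpolation=2),cv2.resize(b,(420,280)).repeat(2,0)[:560]])if 0 else cv2.resize(c["pixels"][100:240,250:400],None,fx=4,fy=4,interpolation=2))
cv2.imwrite("pics/fs.png",b)
print(bot.current_contact_force(),bot.current_clock())
```

```text
[ 0.5952 -0.1395  0.0622] [-6.9576  2.0168  8.22  ] -7.2168763750632365 [ 0.5953 -0.1395  0.0637]
[ 0.5947 -0.1394  0.0622] [-3.8308  1.4826  7.5156] -4.045809461191379 [ 0.5953 -0.1395  0.0637]
[ 0.5942 -0.1393  0.0622] [-1.7303  2.4044  6.2344] -2.1643742630800857 [ 0.5953 -0.1395  0.0637]
[ 0.5937 -0.1392  0.0622] [-0.4417  1.8088  7.1025] -0.7846126894376246 [ 0.5953 -0.1395  0.0636]
press [1.3013 1.8988 6.0654] [ 0.5953 -0.1396  0.0637]
open 0.6988245799738894 [0.7215 0.2091 0.4403] [ 0.5937 -0.1392  0.0621]
[-0.115  -0.2325 -0.5205] 22.3667
```

View pics/f.png

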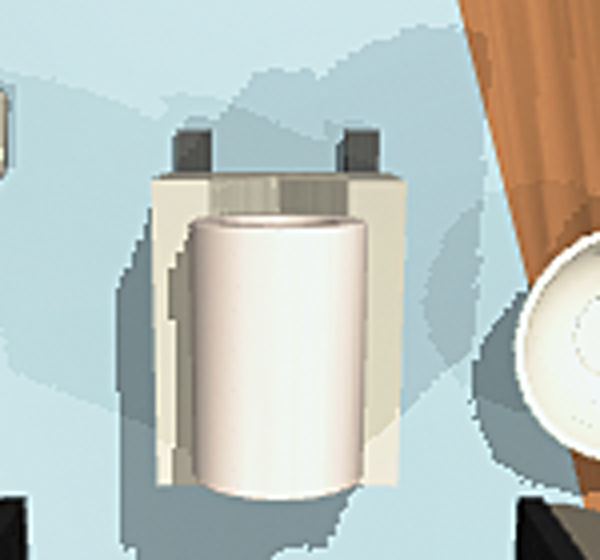

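Released: the sleeve lies lengthwise in the groove, with edges at columns 190–365 and rows about 222–498. I'll check its position along the groove before handing in.

Run:
```python
from h import *
import pickle
np.set_printoptions(precision=4,suppress=True)
c=pickle.load(open("f.pkl","rb"))
S=lambda u,v,z:plane(c,(250+(u+.5)/4-.5,100+(v+.5)/4-.5),z)
a,b=S(278,229,.103),S(278,498,.103)
P=np.array([S(*p,.06) for p in[(152,180),(405,180),(398,485),(157,485)]]);o=P.mean(0)
y=np.radians(-101.2);u=np.array([np.cos(y),np.sin(y),0]);v=np.array([-u[1],u[0],0])
l1,r1,l2,r2=[S(*p,.076) for p in[(190,235),(367,235),(195,475),(362,475)]]
m=(a+b)/2-o;e=(l1+r1+l2+r2)/4-o;g=l2+r2-l1-r1
print("len",np.linalg.norm(a-b),"block",o,"along",m@u,"across",e@v,"yaw",np.degrees(np.arctan2(g[1],g[0])),"w",np.linalg.norm(l1-r1))
assert abs(m@u)<.018 and abs(e@v)<.004
bot.job_done()
```

```text
len 0.07879486304686864 block [ 0.5954 -0.1398  0.06  ] along 0.0005823395706757412 across 8.149064679581779e-05 yaw -101.0630667998563 w 0.05351398144003379
the job is handed in; nothing more can be done
```

I slid the sleeve off the open end of the shaft, laid it in the steel V-block's groove, and pressed it down before letting go. The job is handed in; it reports no verdict.

- **Removal:** I gripped the sleeve at 30 N, lifted it about 5 mm to centre it on the shaft, and slid it 145 mm. The wrist force stayed near the sleeve's weight all the way.
- **Seating:** Contact came at a finger height that puts the axis at about 76.7 mm. The sleeve pressed on the block with about 10 N. A side load of 5–7 N appeared at first, so I shifted the arm's target 1.5 mm across the groove to cancel it, then released.
- **Final wrist-camera check:** The middle of the sleeve is 0.6 mm off along the groove and 0.1 mm across it. Its yaw is -101.1° against about -101.2° for the groove. The gripper was clear, with wrist force near zero, and the clock read 22.4 s.

No check failed. I did not measure the bystanders' positions again afterwards. I kept the arm clear of them, and nothing I saw suggested they moved.

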